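# Screw the cap onto the storage jar

### The arm

A 6-joint arm with a two-finger parallel gripper is mounted at the origin on the work surface; the furniture and walls round the work are solid. World frame = base frame: x ahead of the robot, y to its left, z up, the work surface at z = 0. Lengths are in mm, angles in rad, forces in N, time in s.
With the tool pointing down it reaches from about 325 to 850 mm from the base axis. Payload 4.4 kg.
Tool frame: the origin (TCP) lies at the very end of the fingers, on their centre line; the grasp point (between the pads) lies 19 mm behind it; z points along the fingers, y is the line along which they close (so a half turn about z gives the same grasp; the last joint's range is limited). The gripper opens to 94 mm and grips with 3 to 60 N. Pads are 16 mm wide; open, the fingers measure 119 mm over their backs; the gripper's body (75 mm by 177 mm) begins 78 mm behind the grasp point.
Start: joints at [1.026, 0.207, 1.542, -0, 1.393, -0.15], TCP at [220.637, 530.986, 205.447] pointing down, gripper open.
Joint ranges: [-2.73, 2.73], [-0.86, 2.22], [0.23, 2.46], [-1.11, 4.25], [0.08, 2.63], [-2.82, 2.82]. Speed limits (rad/s): [2.79, 2.79, 3.14, 3.14, 3.14, 3.14].

### API

Orientations are given as a unit quaternion [w, x, y, z].
In Python, from rig import sensors, imaging, ctrl gives the robot as it stands.
- The arm moves only by the tool step_arm, never from a script. Its arguments are lists of equal length, an entry for each row: "rotation": the turn, a rotation vector about the world's x, y, z normalised to -1 to 1, where 1 is 60 degrees, a list of three; "linear": the shift along the world's x, y, z normalised to -1 to 1, where 1 is 30 mm, a list of three; "hand": the opening, from -1 (shut) to 1 (fully open). A call has 1 to 10 rows; each row shifts and turns the commanded pose from where the row before left it; what a row does not reach is not made up. A row lasts 1/8 s, in which the tool goes at most 62.5 mm and 10.7 degrees, less where a joint would pass 70% of its speed; a pose out of reach is approached as far as the arm can. A call with a number of a shift or a turn outside -1 to 1 is refused whole. A call with a gripper value outside its range is refused whole. The fingers move at their own pace and stop on an object; "force" is the grip in N (left out, the last holds). Time passes only in rows, so rows that do not move let the fingers close. It gives the time, the measured TCP pose, the force and the opening at its end, in the units of the state.
- sensors.get_obs(): the state, without advancing time (a new reading comes with each control period).
- imaging.get_image(name): name is "scene" or "side" or "wrist"; returns the picture (384x512x3 uint8, red, green, blue); there is no depth.
- imaging.camera_info(name): a dict with "vfov" (degrees; the focal length in pixels is half the picture's height over the tangent of half this angle, whatever the lens; pixels are square), "cx", "cy" (the principal point, pixels), "position" and "rotation" of the camera in the world; the wrist camera has in their place "tool_from_camera" (4x4, takes a point from camera to tool coordinates, whose origin is the TCP and whose axes are the flange's). Camera axes: x right, y down, z forward; pixel columns grow to the right and rows downward; lengths in mm; the calibration is good to about 2 mm. A picture is of the moment at which its call begins: read the wrist's pose just before it. camera_info takes no time and is no camera call.
- ctrl.hand_in(): hands the job in, once; it reports no verdict.
The state is a dict: "t": time; "qpos": joint angles; "qvel": joint speeds; "effort": joint torques, N m; "ee_pos": TCP position; "tcp_rot": TCP orientation; "contact_force": force on the tool from outside, world axes, zero at the start; "ft_torque": the same for the moment, N m; "width": finger opening in mm.
Only numpy, scipy, OpenCV 4.12 (cv2) and the standard library are available. Lean on these libraries where they do the work, as an engineer would, in place of code of your own. Each camera call takes 0.05 s, during which the arm holds its last target. There are 200 camera calls.

### The job

Set the loose aluminium cap upright on the open neck of the white jar and close the jar: holding the cap level and pressing lightly, turn it backward (counterclockwise seen from above) until you feel it drop into the start of the thread, then screw it forward (clockwise) until it is fully home, stopping as soon as you feel the stop, and let go. Be gentle with the cap on the jar throughout (never more than about 15 N), and leave the other things on the desk where they are.

Things in the scene. Friction and masses are not known exactly. Their poses are not given: they have to be found in the camera images.
- jar: White storage jar, fixed to the desk: cylinder 68 mm across (foot 80), flat shoulder 62 mm up; origin at the centre of its underside, z up. From it rises a grey neck with a core 34 mm across, coned at the top (22 mm across, 88 mm above the desk), ringed by a thread 45 mm across. How the thread is turned is unknown and differs from jar to jar: the jar's yaw says nothing of it.
- jar_mouth (a point): On the jar's axis, 78 mm above the desk: height of the level tops of the thread ribs. Heights of the cap's origin when unloaded: 0 with its pins on the ribs (up to 2.5 mm higher on a stop), -7 to -8 mm in the thread start, -10 mm screwed fully home and let go. The neck is rubber-mounted: pushed down it sinks 0.4 mm per N (5 mm at most); twisted, it gives 0.67 rad per N m.
- jar_thread (a point): On the jar's axis, 7 mm below jar_mouth: the thread floor in the gaps. Four equal starts, every 90 degrees; clockwise from above each is a stop rib 2 mm thick standing 2.5 mm above the rib tops, an open gap of 24 degrees, then a rib of 60 degrees up to the next stop. The channel under the rib falls 3.1 mm per rad clockwise; a pin has 1.2 mm of vertical play in it.
- jar_seal_top (a point): Centre of the top of the small black sprung seal plate (20 mm across) on the neck, 20 mm above jar_mouth when free. A cap in the thread presses it down against 1.2 to 3 N; the spring lifts a cap that is not held by the thread. Pins set down against the side of a stop can wedge there, resisting the backward turn: ease them 0.1 to 0.2 rad clockwise and they drop.
- cap: Loose aluminium cap, standing open side down: round cylinder 54 mm across, 34 mm high, 48 mm inside, finely fluted, about 80 g. Origin at the centre of its lower rim, z up; inside its ceiling is 27 mm above the origin. Four inward pins 4 mm thick at the rim, on its x and y axes, tips 18.5 mm from the axis, centres 2 mm up. Grip its outside at any yaw with about 15 N.
- cap_top (a point): Centre of the cap's top. Pressed with 2 to 5 N and turned counterclockwise, the pins drop within 1.3 rad (sometimes at once). Clockwise on the rib tops, or further counterclockwise in the start, they meet the stops. From the start, home is 1.05 to 1.28 rad clockwise (plus the neck's twist), needing below 0.1 N m; 0.12 to 0.2 N m tells the stop. The contacts of cap and jar may sum to 16 N; more damages it.
- calculator: A grey pocket calculator, 135 x 85 x 17 mm, loose on the desk, to be left alone; origin at the centre of its underside.
- eraser: A small eraser, 50 x 25 x 12 mm, loose, to be left alone; origin at the centre of its underside.
- sticky_pad_2: A pad of sticky notes, 76 x 76 x 13 mm, loose, to be left alone; origin at the centre of its underside.
- binder_clip: A small black binder clip, 33 x 32 x 13 mm, loose, to be left alone; origin at the centre of its underside.
There are look-alikes about, which are no part of the job. Several things look just like the cap: the one meant starts farthest to the robot's right.

How it is judged:
By the outcome, as a careful person would: the job done as asked, in the order asked, and still so for the second after the job is handed in, with the robot touching nothing.
It also fails if it takes over 64 s, if anything falls off the work surface, if the arm or the gripper's body presses on something with over 40 N, if the wrist force passes 120 N, or if a joint passes its speed limit or range.

## Working session

There is one attempt and no reset: what is moved stays moved. The work goes in short steps, Python scripts to look and compute and a tool call to move; the robot and the scene stay as the last step left them, time stands still between calls to the robot, and variables do not carry over. Pictures are saved under pics/ and viewed, on a budget of 10 in all, crops included, one or two more only if the job needs it, and the job is handed in when it is done.

Besides the shell and the picture viewer there is one more tool, called after ">>>" as name(argument=value, ...) on one line, values as JSON. step_arm: Moves the arm, as the interface text tells. Scaled input: -1 to 1 covers 30 mm each way for a shift and 60 degrees each way for a turn. Its arguments: {"type":"object","properties":{"rotation":{"type":"array","items":{"type":"array","items":{"type":"number"}}},"linear":{"type":"array","items":{"type":"array","items":{"type":"number"}}},"hand":{"type":"array","items":{"type":"number"}},"force":{"type":"number"}},"required":["rotation","linear","hand"]}

```bash
mkdir -p pics; ls
cat > h.py <<'E'
import numpy as np, cv2
from rig import sensors, imaging, ctrl
def shot(name,f):
    o=sensors.get_obs(); im=imaging.get_image(name); cv2.imwrite('pics/'+f,im[:,:,::-1]); return im,o
def quat(q):
    from scipy.spatial.transform import Rotation as R
    return R.from_quat([q[1],q[2],q[3],q[0]])
def ray(name,u,v,o=None):
    c=imaging.camera_info(name); f=192/np.tan(np.radians(c['vfov'])/2)
    d=np.array([(u-c['cx'])/f,(v-c['cy'])/f,1.])
    if name=='wrist':
        T=np.array(c['tool_from_camera']); R=quat(o['tcp_rot']).as_matrix()
        return R@T[:3,3]+np.array(o['ee_pos']), R@T[:3,:3]@d
    return np.array(c['position']), np.array(c['rotation'])@d
def plane(name,u,v,z,o=None):
    p,d=ray(name,u,v,o); return p+d*(z-p[2])/d[2]
E
python3 - <<'E'
from h import *
a,o=shot('scene','a.png'); b,_=shot('side','b.png')
cv2.imwrite('pics/ab.png',np.hstack([a,b])[:,:,::-1][:, :])
print(o)
for n in ['scene','side','wrist']: print(imaging.camera_info(n))
E
```

```text
pics
{'t': 0.0, 'qpos': array([ 1.02651301e+00,  2.07452233e-01,  1.54293253e+00, -3.70316853e-05,
        1.39348063e+00, -1.50519253e-01]), 'qvel': array([ 0.00153515, -0.0004471 , -0.00158638, -0.00150663, -0.0021207 ,
       -0.00069329]), 'effort': array([ 1.58612893e-03, -3.70893037e+01, -2.81414849e+01,  6.98356773e-02,
        3.64797504e-02, -1.79740405e-04]), 'ee_pos': array([220.22193406, 530.29044507, 204.28267027]), 'tcp_rot': array([-3.69749630e-04,  1.95609205e-01,  9.80681267e-01, -1.07468622e-03]), 'contact_force': array([-1.35345512,  0.21463147,  0.7743001 ]), 'ft_torque': array([-0.00647312, -0.0019023 , -0.03650145]), 'width': 94.1977938553574}
{'vfov': 42.97859196526647, 'cx': 261.5864562962178, 'cy': 191.52917091819478, 'position': array([ 788.64264469,  639.44774146, 1204.70326341]), 'rotation': array([-0.05833074,  0.19830392,  0.94413289, -0.25668301])}
{'vfov': 46.315380102364045, 'cx': 257.5906819335274, 'cy': 195.26501842710826, 'position': array([ 311.01025265, -843.31059025,  661.31849694]), 'rotation': array([-0.48781653,  0.86709974, -0.08133096,  0.05965198])}
{'vfov': 63.53551271957532, 'cx': 255.48084145420196, 'cy': 192.0974763316849, 'tool_from_camera': array([[ 3.07215261e-04, -9.69703070e-01, -2.44286435e-01,
         7.10642274e+01],
       [ 9.99997994e-01, -1.85668163e-04,  1.99461600e-03,
         5.04390002e-01],
       [-1.97954147e-03, -2.44286558e-01,  9.69701067e-01,
        -1.78554780e+02],
       [ 0.00000000e+00,  0.00000000e+00,  0.00000000e+00,
         1.00000000e+00]])}
```

View pics/a.png

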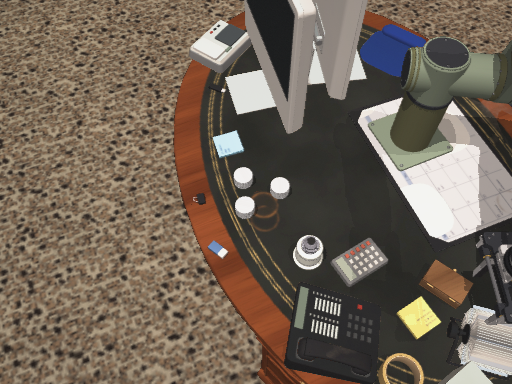

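View pics/b.png

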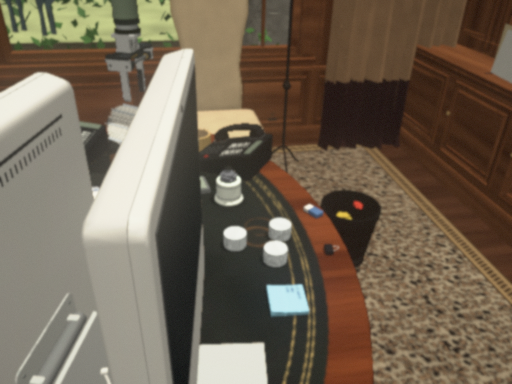

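The scene picture shows three caps, with tops near (243,173), (280,184) and (245,203), and the jar at about (308,245). The side picture shows the same caps at (235,232), (280,223) and (275,247), with the jar at about (229,180).

```bash
sed -i "s/np.array(c\['rotation'\])@d/quat(c['rotation']).as_matrix()@d/" h.py
python3 - <<'E'
from h import *
for n,ps in {'scene':[(243,173,34),(280,184,34),(245,203,34),(309,241,88),(308,262,5),(228,144,10)],'side':[(235,232,34),(280,223,34),(275,247,34),(229,180,88)]}.items():
    for u,v,z in ps: print(n,u,v,plane(n,u,v,z).round())
# blobs
for n,f in (('scene','a'),('side','b')):
    im=cv2.imread(f'pics/{f}.png'); h=cv2.cvtColor(im,cv2.COLOR_BGR2HSV)
    m=((h[...,1]<40)&(h[...,2]>150)).astype(np.uint8)
    _,_,s,c=cv2.connectedComponentsWithStats(m)
    for a,b in zip(s,c):
        if 100<a[4]<1500: print(n,a,b.round(1))
E
```

```text
scene 243 173 [524. -65.  34.]
scene 280 184 [443.  10.  34.]
scene 245 203 [557.  27.  34.]
scene 309 241 [463. 221.  88.]
scene 308 262 [469. 243.   5.]
scene 228 144 [ 520. -193.   10.]
side 235 232 [446.  15.  34.]
side 280 223 [561.  33.  34.]
side 275 247 [527. -58.  34.]
side 229 180 [455. 172.  88.]
scene [288   0  37 133 921] [299.2  48.6]
scene [ 190   20   60   45 1033] [215.8  44.7]
scene [308  41  18  43 384] [315.5  69.2]
scene [213 131  30  25 440] [227.8 142.4]
scene [234 167  19  21 272] [242.3 175.7]
scene [270 177  20  21 267] [279.3 185.3]
scene [235 196  20  19 284] [244.3 204.7]
scene [293 235  30  35 555] [307.4 253.9]
scene [335 257  22  24 202] [345.5 268.2]
scene [462 305  50  38 835] [486.8 322.8]
side [216 176  25  12 171] [228.5 182.4]
side [215 188  28  18 314] [229.8 196.8]
side [269 217  23  17 273] [280.1 224.5]
side [223 226  24  16 291] [234.7 233.1]
side [264 240  24  19 336] [275.7 248.3]
side [ 15 292  55  90 339] [ 41.3 334.5]
side [ 67 313  14   9 103] [ 73.6 317. ]
side [100 366  12  18 119] [105.4 374. ]
side [ 29 375  17   9 128] [ 37.  379.1]
```

>>> step_arm(rotation=[[0,0,0],[0,0,0],[0,0,0],[0,0,0],[0,0,0],[0,0,0],[0,0,0],[0,0,0],[0,0,0],[0,0,0]], linear=[[0.8,-1,0],[0.8,-1,0],[0.8,-1,0],[0.8,-1,0],[0.8,-1,0],[0.8,-1,0],[0.8,-1,0],[0.8,-1,0],[0.8,-1,0],[0.8,-1,0]], hand=[1,1,1,1,1,1,1,1,1,1])

```text
t: 1.35
ee_pos: [460.9, 229.8, 205.0]
tcp_rot: [-0.0, 0.196, 0.981, -0.0]
contact_force: [0.0, -0.7, -0.5]
width: 93.8
```

>>> step_arm(rotation=[[0,0,0],[0,0,0]], linear=[[0,0,0],[0,0,0]], hand=[1,1])

```text
t: 1.6
ee_pos: [460.0, 231.2, 205.0]
tcp_rot: [-0.001, 0.196, 0.981, -0.0]
contact_force: [0.2, 0.3, 0.4]
width: 94.0
```

Run:
```python
from h import *
im,o=shot('wrist','w1.png'); print(o['t'],o['ee_pos'],o['tcp_rot'],o['qpos'].round(2),o['contact_force'],o['ft_torque'])
def proj(n,p):
    c=imaging.camera_info(n);f=192/np.tan(np.radians(c['vfov'])/2)
    q=quat(c['rotation']).as_matrix().T@(p-c['position']); return (q[:2]/q[2]*f+[c['cx'],c['cy']]).round()
for z in (0,60,100,150,200,300): 
    p=plane('scene',292,131,z); print(z,p.round(),proj('side',p))
```

```text
1.6 [459.96762955 231.23871843 204.97486008] [-6.94977782e-04  1.95752762e-01  9.80653034e-01 -1.76003573e-05] [ 0.3   0.08  1.69  0.    1.38 -0.88] [0.1681453  0.26355306 0.38625992] [ 0.00452803 -0.05709536 -0.06049033]
0 [ 318. -167.    0.] [187. 304.]
60 [ 341. -127.   60.] [195. 267.]
100 [ 357. -100.  100.] [201. 243.]
150 [377. -67. 150.] [208. 212.]
200 [396. -33. 200.] [215. 183.]
300 [435.  34. 300.] [228. 124.]
```

View pics/w1.png

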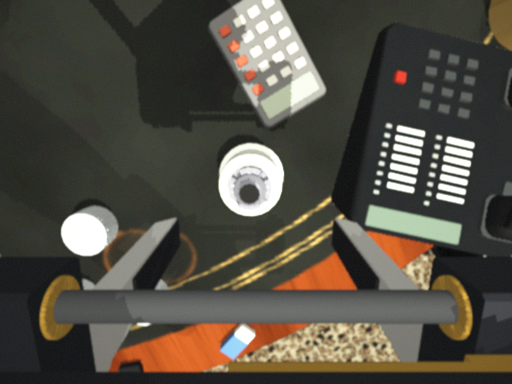

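The wrist picture shows the jar with the black seal plate at about (250,193), a cap at (88,231), the calculator at the top and the phone at the right.

Run:
```python
from h import *
from rig import sensors
im=cv2.imread('pics/w1.png'); o=sensors.get_obs()
g=cv2.cvtColor(im,cv2.COLOR_BGR2GRAY)
roi=g[180:212,232:270]; print(roi[::3,::2])
m=np.zeros_like(g); m[183:208,236:264]=(g[183:208,236:264]<70)
_,_,s,c=cv2.connectedComponentsWithStats(m); k=1+s[1:,4].argmax(); print(s[k],c[k],plane('wrist',*c[k],98,o))
w=np.zeros_like(g); w[135:222,210:292]=g[135:222,210:292]>105
cs,_=cv2.findContours(w,cv2.RETR_EXTERNAL,cv2.CHAIN_APPROX_NONE); cc=max(cs,key=cv2.contourArea); print(cv2.boundingRect(cc),cv2.minEnclosingCircle(cc))
print(plane('wrist',247,183,62,o), plane('wrist',88,231,34,o))
```

```text
[[233 214 161 172 175 166 155 150 146 168 185 187 198 197 196 161 154 204
  236]
 [234 164 172 177 156 146 149 143 131 128 145 166 218 203 199 201 210 240
  241]
 [253 211 178 177 153 121  71  60  63  62  63  76 180 234 210 202 201 241
  251]
 [230 177 179 165  96  62  65  66  62  64  61  62  69 165 221 205 203 220
  241]
 [249 193 180 151  71  66  61  62  63  63  60  63  65  94 210 205 207 237
  248]
 [239 207 179 156  84  62  62  63  62  60  64  61  59  80 195 206 208 237
  243]
 [247 234 199 180 119  65  63  63  64  62  66  64  63 128 203 205 199 227
  247]
 [255 255 203 165 177 145  85  69  62  62  64  84 156 197 204 224 232 247
  255]
 [255 255 255 195 215 219 197 181 162 166 188 196 217 222 236 255 255 255
  255]
 [255 255 255 255 251 244 239 240 236 238 241 238 241 247 255 255 255 255
  255]
 [209 255 255 255 255 255 255 255 255 255 255 255 255 255 255 255 255 255
  235]]
[241 185  17  17 232] [248.90086207 193.30172414] [459.63781826 226.04127115  98.        ]
(218, 142, 66, 75) ((250.0, 179.1418914794922), 37.19580078125)
[456.65740974 224.3695964   62.        ] [443.28532     22.26263382  34.        ]
```

>>> step_arm(rotation=[[0,0,-0.087],[0,0,-0.087],[0,0,-0.087],[0,0,-0.087],[0,0,-0.087],[0,0,-0.087],[0,0,-0.087],[0,0,-0.087],[0,0,-0.087],[0,0,-0.087]], linear=[[0.22,-0.98,-0.15],[0.22,-0.98,-0.15],[0.22,-0.98,-0.15],[0.22,-0.98,-0.15],[0.22,-0.98,-0.15],[0.22,-0.98,-0.15],[0.22,-0.98,-0.15],[0.22,-0.98,-0.15],[0.22,-0.98,-0.15],[0.22,-0.98,-0.15]], hand=[1,1,1,1,1,1,1,1,1,1])

```text
t: 2.9
ee_pos: [526.7, -62.4, 160.3]
tcp_rot: [-0.0, 0.607, 0.794, 0.0]
contact_force: [0.3, -0.3, -0.4]
width: 93.8
```

>>> step_arm(rotation=[[0,0,0],[0,0,0]], linear=[[0,0,0],[0,0,0]], hand=[1,1])

```text
t: 3.15
ee_pos: [526.4, -61.5, 160.4]
tcp_rot: [-0.0, 0.606, 0.795, 0.0]
contact_force: [-0.7, 0.0, -0.3]
width: 94.0
```

Run:
```python
from h import *
im,o=shot('wrist','w2.png'); print(o['t'],o['ee_pos'],o['tcp_rot'],o['qpos'].round(2))
h=cv2.cvtColor(im,cv2.COLOR_RGB2HSV)
m=((h[...,1]<40)&(h[...,2]>190)).astype(np.uint8)
_,_,s,c=cv2.connectedComponentsWithStats(m)
for a,b in zip(s,c):
    if 500<a[4]<9000: print(a,b.round(1),plane('wrist',*b,34,o).round(1))
```

```text
3.15 [526.35151946 -61.5420417  160.40269732] [-4.28607904e-04  6.06255108e-01  7.95270094e-01  1.95760929e-04] [-0.28  0.15  1.7   0.    1.29 -0.55]
[ 165   59   58   61 2769] [193.4  89.1] [445.6  14.3  34. ]
[ 287   74   58   59 2667] [315.7 103.1] [559.9  32.6  34. ]
[ 231  160   53   51 2141] [257.5 184.4] [527.8 -58.   34. ]
[ 189  253   70   36 1368] [218.3 273.9] [ 513.4 -165.    34. ]
[ 108  331   41   41 1015] [128.7 353. ] [ 436.9 -291.4   34. ]
```

View pics/w2.png

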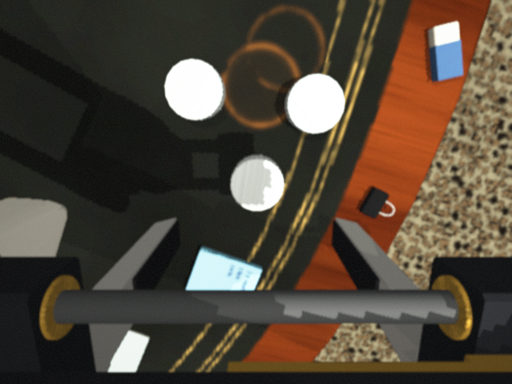

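>>> step_arm(rotation=[[0,0,0],[0,0,0],[0,0,0],[0,0,0],[0,0,0],[0,0,0],[0,0,0],[0,0,0],[0,0,0],[0,0,0]], linear=[[0.05,0.1,-0.52],[0,0,-0.52],[0,0,-0.52],[0,0,-0.52],[0,0,-0.52],[0,0,-0.52],[0,0,-0.52],[0,0,-0.52],[0,0,-0.52],[0,0,-0.45]], hand=[0.7,0.7,0.7,0.7,0.7,0.7,0.7,0.7,0.7,0.7], force=5)

```text
t: 4.45
ee_pos: [528.0, -60.0, 5.4]
tcp_rot: [-0.0, 0.607, 0.795, -0.0]
contact_force: [0.2, -0.0, 0.4]
width: 79.7
```

>>> step_arm(rotation=[[0,0,0],[0,0,0],[0,0,0],[0,0,0],[0,0,0]], linear=[[0,0,0],[0,0,0],[0,0,0],[0,0,0],[0,0,0]], hand=[0,0,0,0,0])

```text
t: 5.08
ee_pos: [528.8, -60.2, 7.2]
tcp_rot: [0.001, 0.607, 0.795, 0.0]
contact_force: [0.5, -0.4, 1.3]
width: 54.0
```

>>> step_arm(rotation=[[0,0,0],[0,0,-0.167],[0,0,-0.167],[0,0,-0.167],[0,0,-0.167],[0,0,-0.167],[0,0,-0.167],[0,0,-0.167],[0,0,-0.167],[0,0,-0.167]], linear=[[0,0,0],[0,0,0],[0,0,0],[0,0,0],[0,0,0],[0,0,0],[0,0,0],[0,0,0],[0,0,0],[0,0,0]], hand=[0.7,0.7,0.7,0.7,0.7,0.7,0.7,0.7,0.7,0.7], force=15)

```text
t: 6.32
ee_pos: [527.9, -59.9, 6.4]
tcp_rot: [-0.0, 0.992, 0.128, -0.0]
contact_force: [-0.0, 0.6, -0.1]
width: 80.3
```

>>> step_arm(rotation=[[0,0,0],[0,0,0],[0,0,0],[0,0,0],[0,0,0],[0,0,0]], linear=[[0,0,0],[0,0,0],[0,0,0],[0,0,0],[0,0,0],[0,0,0]], hand=[0,0,0,0,0,0])

```text
t: 7.08
ee_pos: [528.1, -60.0, 6.5]
tcp_rot: [-0.0, 0.991, 0.131, -0.0]
contact_force: [-0.2, 0.3, -0.7]
width: 54.1
```

Run:
```python
from h import *
o=sensors.get_obs(); print({k:np.round(v,3) for k,v in o.items()})
```

```text
{'t': np.float64(7.075), 'qpos': array([-0.276,  0.369,  1.799,  0.   ,  0.974,  1.032]), 'qvel': array([ 0.001, -0.001,  0.002, -0.001,  0.001,  0.001]), 'effort': array([-2.3000e-02, -3.7289e+01, -2.1589e+01,  4.1000e-02, -7.4000e-02,
        4.0000e-03]), 'ee_pos': array([528.078, -59.983,   6.503]), 'tcp_rot': array([-0.   ,  0.991,  0.131, -0.   ]), 'contact_force': array([-0.198,  0.338, -0.746]), 'ft_torque': array([-0.016,  0.111,  0.051]), 'width': np.float64(54.104)}
```

>>> step_arm(rotation=[[0,0,0],[0,0,0],[0,0,0],[0,0,0],[0,0,0],[0,0,0],[0,0,0],[0,0,0],[0,0,0],[0,0,0]], linear=[[0,0,0.5],[0,0,1],[0,0,1],[0,0,1],[-0.2,0.8,0.5],[-0.2,1,0],[-0.25,1,0],[-0.25,1,0],[-0.25,1,0],[-0.25,1,0]], hand=[0,0,0,0,0,0,0,0,0,0])

```text
t: 8.32
ee_pos: [486.1, 114.9, 127.7]
tcp_rot: [0.0, 0.991, 0.131, 0.001]
contact_force: [0.2, 0.5, -1.6]
width: 54.1
```

>>> step_arm(rotation=[[0,0,0],[0,0,0],[0,0,0],[0,0,0],[0,0,0],[0,0,0]], linear=[[-0.25,1,0],[-0.25,1,0],[-0.25,1,0],[-0.13,0.73,0],[0,0,0],[0,0,0]], hand=[0,0,0,0,0,0])

```text
t: 9.07
ee_pos: [460.0, 225.4, 127.0]
tcp_rot: [0.0, 0.991, 0.131, 0.0]
contact_force: [-0.1, -0.5, -0.4]
width: 54.0
```

Run:
```python
from h import *
print(quat(imaging.camera_info('side')['rotation']).as_matrix()[:,2])
im,o=shot('side','s3.png'); print({k:np.round(v,3) for k,v in o.items()})
im2,_=shot('scene','c3.png')
a=cv2.resize(im[130:220,180:280],None,fx=5,fy=5,interpolation=2)[:450,:400]; b=cv2.resize(im2[200:290,260:350],None,fx=5,fy=5,interpolation=2)[:450,:400]
cv2.imwrite('pics/p3.png',np.hstack([a,b])[:,:,::-1])
```

```text
[ 0.1827976   0.83626806 -0.51695335]
{'t': np.float64(9.075), 'qpos': array([ 2.870e-01,  1.540e-01,  1.775e+00, -1.000e-03,  1.212e+00,
        1.595e+00]), 'qvel': array([-0.014,  0.003,  0.002,  0.002, -0.004,  0.002]), 'effort': array([ 4.4800e-01, -3.2947e+01, -2.6233e+01,  4.2000e-02, -7.5000e-02,
       -3.0000e-03]), 'ee_pos': array([459.975, 225.36 , 127.036]), 'tcp_rot': array([0.   , 0.991, 0.131, 0.   ]), 'contact_force': array([-0.113, -0.544, -0.394]), 'ft_torque': array([-0.053,  0.139,  0.034]), 'width': np.float64(54.049)}
```

View pics/p3.png

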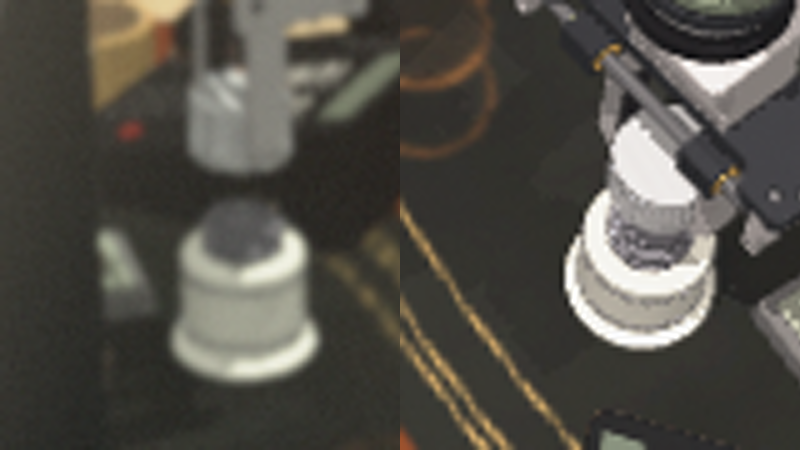

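>>> step_arm(rotation=[[0,0,0],[0,0,0],[0,0,0],[0,0,0],[0,0,0]], linear=[[0,0.01,-0.45],[0,0,-0.45],[0,0,-0.33],[0,0,0],[0,0,0]], hand=[0,0,0,0,0])

```text
t: 9.8
ee_pos: [459.9, 226.3, 89.7]
tcp_rot: [-0.0, 0.991, 0.131, 0.0]
contact_force: [0.2, -0.1, -1.0]
width: 54.0
```

>>> step_arm(rotation=[[0,0,0],[0,0,0],[0,0,0],[0,0,0]], linear=[[0,0,-0.05],[0,0,-0.05],[0,0,0],[0,0,0]], hand=[0,0,0,0])

```text
t: 10.3
ee_pos: [459.8, 226.2, 86.8]
tcp_rot: [0.0, 0.991, 0.131, 0.0]
contact_force: [0.7, -0.5, -0.9]
width: 53.8
```

>>> step_arm(rotation=[[0,0,0],[0,0,0],[0,0,0],[0,0,0]], linear=[[0,0,-0.04],[0,0,-0.04],[0,0,0],[0,0,0]], hand=[0,0,0,0])

```text
t: 10.8
ee_pos: [460.0, 225.9, 84.1]
tcp_rot: [0.0, 0.991, 0.131, 0.0]
contact_force: [1.4, -1.5, -2.0]
width: 54.1
```

>>> step_arm(rotation=[[0,0,0],[0,0,0],[0,0,0]], linear=[[0,0,-0.03],[0,0,0],[0,0,0]], hand=[0,0,0])

```text
t: 11.18
ee_pos: [460.0, 226.0, 83.5]
tcp_rot: [0.0, 0.991, 0.131, 0.0]
contact_force: [2.0, -2.0, -0.0]
width: 54.0
```

```bash
cat > s.py <<'E'
from h import *
o=sensors.get_obs(); R=quat(o['tcp_rot']).as_matrix()
print('t',round(o['t'],2),'pos',o['ee_pos'].round(2),'F',o['contact_force'].round(2),'T',o['ft_torque'].round(3),'yaw',round(float(np.arctan2(R[1,1],R[0,1])),3),'q6',o['qpos'][5].round(3),'w',round(o['width'],1),'zax',R[:,2].round(3))
E
python3 s.py
```

```text
t 11.18 pos [460.02 225.99  83.51] F [ 2.02 -2.04 -0.05] T [-0.533 -0.171 -0.022] yaw -1.308 q6 1.596 w 54.0 zax [ 0.001 -0.    -1.   ]
```

>>> step_arm(rotation=[[0,0,0],[0,0,0],[0,0,0]], linear=[[0.03,-0.03,0.02],[0,0,0],[0,0,0]], hand=[0,0,0])

```text
t: 11.55
ee_pos: [460.2, 225.5, 83.8]
tcp_rot: [-0.0, 0.991, 0.131, -0.0]
contact_force: [-0.1, -0.1, -0.5]
width: 53.6
```

```bash
python3 s.py
```

```text
t 11.55 pos [460.23 225.54  83.79] F [-0.14 -0.13 -0.52] T [-0.053  0.138  0.001] yaw -1.308 q6 1.594 w 53.6 zax [-0.001  0.    -1.   ]
```

>>> step_arm(rotation=[[0,0,0],[0,0,0],[0,0,0]], linear=[[0.01,-0.01,-0.04],[0,0,0],[0,0,0]], hand=[0,0,0])

```text
t: 11.92
ee_pos: [460.8, 225.2, 82.8]
tcp_rot: [-0.0, 0.991, 0.131, -0.0]
contact_force: [-1.7, 0.7, 1.5]
width: 53.9
```

>>> step_arm(rotation=[[0,0,0],[0,0,0],[0,0,0]], linear=[[0,0,-0.04],[0,0,0],[0,0,0]], hand=[0,0,0])

```text
t: 12.3
ee_pos: [461.0, 225.2, 81.8]
tcp_rot: [-0.0, 0.991, 0.131, 0.0]
contact_force: [-2.3, 1.1, 3.0]
width: 54.2
```

```bash
python3 s.py
```

```text
t 12.3 pos [460.96 225.18  81.77] F [-2.27  1.06  3.01] T [ 0.306  0.519 -0.019] yaw -1.308 q6 1.593 w 54.2 zax [ 0.  0. -1.]
```

>>> step_arm(rotation=[[0,0,0.08],[0,0,0]], linear=[[-0.015,0.01,0],[0,0,0]], hand=[0,0])

```text
t: 12.55
ee_pos: [460.7, 225.4, 81.7]
tcp_rot: [-0.0, 0.985, 0.172, 0.0]
contact_force: [-0.6, 1.6, 2.4]
width: 54.2
```

>>> step_arm(rotation=[[0,0,0.08],[0,0,0]], linear=[[0,0,0],[0,0,0]], hand=[0,0])

```text
t: 12.8
ee_pos: [460.4, 224.7, 81.0]
tcp_rot: [0.0, 0.977, 0.213, -0.0]
contact_force: [0.3, -1.4, -0.9]
width: 54.0
```

```bash
python3 s.py
```

```text
t 12.8 pos [460.39 224.73  80.99] F [ 0.3  -1.35 -0.93] T [-0.111  0.134  0.047] yaw -1.142 q6 1.428 w 54.0 zax [-0.    -0.001 -1.   ]
```

>>> step_arm(rotation=[[0,0,0],[0,0,0],[0,0,0]], linear=[[0,-0.01,-0.05],[0,0,-0.04],[0,0,0]], hand=[0,0,0])

```text
t: 13.18
ee_pos: [460.3, 224.8, 78.5]
tcp_rot: [0.0, 0.977, 0.213, -0.0]
contact_force: [0.8, -0.9, -0.7]
width: 53.6
```

>>> step_arm(rotation=[[0,0,0],[0,0,0]], linear=[[0,0,-0.03],[0,0,0]], hand=[0,0])

```text
t: 13.42
ee_pos: [460.4, 224.8, 77.9]
tcp_rot: [0.0, 0.977, 0.214, -0.0]
contact_force: [-0.3, -1.7, -0.0]
width: 54.2
```

```bash
python3 s.py
```

```text
t 13.43 pos [460.41 224.8   77.89] F [-0.26 -1.68 -0.  ] T [-0.235  0.226  0.032] yaw -1.14 q6 1.426 w 54.2 zax [-0. -0. -1.]
```

>>> step_arm(rotation=[[0,0,0],[0,0,0]], linear=[[0,-0.01,-0.03],[0,0,0]], hand=[0,0])

```text
t: 13.68
ee_pos: [460.5, 224.7, 77.0]
tcp_rot: [-0.0, 0.977, 0.213, 0.0]
contact_force: [0.0, -1.1, -0.2]
width: 54.2
```

>>> step_arm(rotation=[[0,0,0],[0,0,0]], linear=[[0,0,-0.03],[0,0,0]], hand=[0,0])

```text
t: 13.92
ee_pos: [460.6, 224.7, 76.3]
tcp_rot: [0.0, 0.977, 0.214, 0.0]
contact_force: [-0.2, -1.6, 0.8]
width: 53.7
```

```bash
python3 s.py
```

```text
t 13.93 pos [460.57 224.7   76.27] F [-0.23 -1.6   0.78] T [-0.225  0.29  -0.061] yaw -1.14 q6 1.425 w 53.7 zax [ 0.  0. -1.]
```

>>> step_arm(rotation=[[0,0,0],[0,0,0]], linear=[[0,-0.01,-0.03],[0,0,0]], hand=[0,0])

```text
t: 14.18
ee_pos: [460.6, 224.6, 75.4]
tcp_rot: [-0.0, 0.977, 0.213, 0.0]
contact_force: [-0.2, 0.8, 0.8]
width: 54.1
```

>>> step_arm(rotation=[[0,0,0],[0,0,0]], linear=[[0,0,-0.02],[0,0,0]], hand=[0,0])

```text
t: 14.42
ee_pos: [460.6, 224.6, 74.8]
tcp_rot: [-0.0, 0.977, 0.213, 0.0]
contact_force: [-0.9, 0.7, 2.1]
width: 54.2
```

```bash
python3 s.py
```

```text
t 14.43 pos [460.64 224.61  74.85] F [-0.94  0.72  2.13] T [-0.003  0.294 -0.016] yaw -1.141 q6 1.425 w 54.2 zax [ 0.  0. -1.]
```

>>> step_arm(rotation=[[0,0,-0.08],[0,0,-0.08],[0,0,0]], linear=[[0,0,-0.008],[0,0,-0.008],[0,0,0]], hand=[0,0,0])

```text
t: 14.8
ee_pos: [460.8, 224.3, 74.4]
tcp_rot: [0.0, 0.991, 0.132, 0.0]
contact_force: [0.1, -0.4, 2.1]
width: 53.8
```

>>> step_arm(rotation=[[0,0,-0.08],[0,0,-0.08],[0,0,0]], linear=[[0,0,-0.008],[0,0,-0.008],[0,0,0]], hand=[0,0,0])

```text
t: 15.18
ee_pos: [460.9, 224.4, 73.9]
tcp_rot: [0.0, 0.999, 0.049, 0.0]
contact_force: [-0.1, -0.8, 1.8]
width: 54.1
```

```bash
python3 s.py
```

```text
t 15.18 pos [460.86 224.36  73.88] F [-0.14 -0.75  1.78] T [-0.099  0.169 -0.005] yaw -1.473 q6 1.758 w 54.1 zax [ 0.001  0.    -1.   ]
```

>>> step_arm(rotation=[[0,0,-0.08],[0,0,-0.08],[0,0,0]], linear=[[0,0,-0.009],[0,0,-0.009],[0,0,0]], hand=[0,0,0])

```text
t: 15.55
ee_pos: [460.8, 224.4, 73.3]
tcp_rot: [0.0, 0.999, -0.035, 0.0]
contact_force: [-0.1, -0.1, 1.9]
width: 53.8
```

>>> step_arm(rotation=[[0,0,-0.08],[0,0,-0.08],[0,0,0]], linear=[[0,0,-0.009],[0,0,-0.009],[0,0,0]], hand=[0,0,0])

```text
t: 15.92
ee_pos: [460.8, 224.4, 72.8]
tcp_rot: [-0.0, 0.993, -0.118, 0.0]
contact_force: [-0.1, -1.0, 1.3]
width: 53.9
```

```bash
python3 s.py
```

```text
t 15.93 pos [460.83 224.42  72.78] F [-0.11 -1.02  1.32] T [-0.072  0.162  0.008] yaw -1.808 q6 2.092 w 53.9 zax [ 0.001  0.    -1.   ]
```

>>> step_arm(rotation=[[0,0,-0.08],[0,0,-0.08],[0,0,0]], linear=[[0,0,-0.009],[0,0,-0.009],[0,0,0]], hand=[0,0,0])

```text
t: 16.3
ee_pos: [460.7, 224.5, 72.2]
tcp_rot: [-0.0, 0.98, -0.201, 0.0]
contact_force: [0.4, -0.4, 3.3]
width: 53.9
```

```bash
python3 s.py
```

```text
t 16.3 pos [460.69 224.46  72.2 ] F [ 0.43 -0.42  3.27] T [-0.054  0.122  0.031] yaw -1.975 q6 2.259 w 53.9 zax [ 0.  0. -1.]
```

>>> step_arm(rotation=[[0,0,-0.08],[0,0,-0.06],[0,0,0]], linear=[[0,0,-0.009],[0,0,-0.008],[0,0,0]], hand=[0,0,0])

```text
t: 16.68
ee_pos: [460.7, 224.5, 71.7]
tcp_rot: [-0.0, 0.962, -0.272, 0.0]
contact_force: [1.4, -0.2, 2.9]
width: 53.7
```

```bash
python3 s.py
```

```text
t 16.68 pos [460.73 224.49  71.7 ] F [ 1.41 -0.22  2.93] T [0.042 0.066 0.04 ] yaw -2.122 q6 2.406 w 53.7 zax [ 0.001  0.    -1.   ]
```

>>> step_arm(rotation=[[0,0,-0.06],[0,0,0]], linear=[[0,0,-0.005],[0,0,0]], hand=[0,0])

```text
t: 16.92
ee_pos: [460.7, 224.5, 71.5]
tcp_rot: [-0.0, 0.953, -0.302, 0.0]
contact_force: [0.4, 0.6, 2.1]
width: 53.8
```

```bash
python3 s.py
```

```text
t 16.93 pos [460.75 224.49  71.54] F [0.45 0.56 2.1 ] T [0.078 0.074 0.021] yaw -2.185 q6 2.469 w 53.8 zax [ 0.001  0.    -1.   ]
```

>>> step_arm(rotation=[[0,0,-0.05],[0,0,0]], linear=[[0,0,-0.005],[0,0,0]], hand=[0,0])

```text
t: 17.18
ee_pos: [460.7, 224.5, 71.4]
tcp_rot: [-0.0, 0.945, -0.327, 0.0]
contact_force: [0.6, 0.0, 1.7]
width: 53.9
```

```bash
python3 s.py
```

```text
t 17.18 pos [460.68 224.46  71.36] F [0.62 0.02 1.68] T [-0.009  0.034  0.06 ] yaw -2.237 q6 2.522 w 53.9 zax [ 0.  0. -1.]
```

>>> step_arm(rotation=[[0,0,-0.05],[0,0,0]], linear=[[0,0,-0.005],[0,0,0]], hand=[0,0])

```text
t: 17.42
ee_pos: [460.6, 224.5, 71.2]
tcp_rot: [-0.0, 0.936, -0.352, 0.0]
contact_force: [0.6, 0.1, 3.4]
width: 54.0
```

```bash
python3 s.py
```

```text
t 17.43 pos [460.61 224.49  71.2 ] F [0.64 0.07 3.41] T [0.144 0.052 0.056] yaw -2.29 q6 2.574 w 54.0 zax [ 0.  0. -1.]
```

>>> step_arm(rotation=[[0,0,-0.04],[0,0,0]], linear=[[0,0,-0.004],[0,0,0]], hand=[0,0])

```text
t: 17.68
ee_pos: [460.6, 224.6, 71.1]
tcp_rot: [-0.0, 0.928, -0.371, 0.0]
contact_force: [0.2, -0.7, 2.2]
width: 54.2
```

```bash
python3 s.py
```

```text
t 17.68 pos [460.56 224.56  71.09] F [ 0.24 -0.72  2.22] T [0.204 0.116 0.098] yaw -2.332 q6 2.616 w 54.2 zax [ 0.  0. -1.]
```

>>> step_arm(rotation=[[0,0,-0.03],[0,0,0]], linear=[[0,0,0],[0,0,0]], hand=[0,0])

```text
t: 17.92
ee_pos: [460.5, 224.6, 71.1]
tcp_rot: [-0.0, 0.922, -0.387, 0.0]
contact_force: [0.6, 1.0, 3.3]
width: 53.9
```

```bash
python3 s.py; python3 -c "from h import *;imaging.get_image('side')";python3 s.py
```

```text
t 17.93 pos [460.54 224.56  71.07] F [0.61 1.   3.31] T [0.242 0.079 0.122] yaw -2.365 q6 2.65 w 53.9 zax [ 0.  0. -1.]
t 17.98 pos [460.54 224.56  71.05] F [-0.23  1.3   3.04] T [0.252 0.116 0.185] yaw -2.365 q6 2.649 w 53.6 zax [ 0.  0. -1.]
```

>>> step_arm(rotation=[[0,0,0],[0,0,0],[0,0,0],[0,0,0],[0,0,0]], linear=[[0,0,0.03],[0,0,0],[0,0,0],[0,0,0],[0,0,0]], hand=[0,0,0.45,0.45,0.45])

```text
t: 18.6
ee_pos: [460.0, 224.1, 71.5]
tcp_rot: [0.0, 0.922, -0.387, -0.0]
contact_force: [0.4, -0.6, 0.2]
width: 68.2
```

```bash
python3 s.py
```

```text
t 18.6 pos [460.03 224.12  71.49] F [ 0.43 -0.55  0.17] T [0.036 0.168 0.021] yaw -2.366 q6 2.65 w 68.2 zax [-0.001 -0.    -1.   ]
```

>>> step_arm(rotation=[[0,0,0],[0,0,0],[0,0,0],[0,0,0],[0,0,0],[0,0,0],[0,0,0]], linear=[[0,0,0.3],[0,0,0.6],[0,0,1],[0,0,1],[0,0,1],[0,0,0],[0,0,0]], hand=[0.6,0.6,0.6,0.6,0.6,0.6,0.6])

```text
t: 19.48
ee_pos: [459.8, 224.2, 188.0]
tcp_rot: [0.0, 0.922, -0.387, -0.001]
contact_force: [0.5, -0.6, -0.9]
width: 75.3
```

```bash
python3 s.py
python3 - <<'E'
from h import *
im,o=shot('side','s4.png'); im2,_=shot('scene','c4.png'); im3,_=shot('wrist','w4.png')
r=lambda a,f:cv2.resize(a,None,fx=f,fy=f,interpolation=2)
a=r(im[140:210,190:270],5)[:350]; b=r(im2[210:280,270:350],5)
cv2.imwrite('pics/p4.png',np.hstack([a,b])[:,:,::-1])
def proj(n,p):
    c=imaging.camera_info(n);f=192/np.tan(np.radians(c['vfov'])/2)
    q=quat(c['rotation']).as_matrix().T@(np.array(p)-c['position']); return q[:2]/q[2]*f+[c['cx'],c['cy']]
for z in (0,62,68,102): print(z,(proj('side',[460.3,225,z])-[190,140])*5,(proj('scene',[460.3,225,z])-[270,210])*5+[400,0])
E
```

```text
t 19.48 pos [459.82 224.18 188.03] F [ 0.49 -0.62 -0.95] T [ 0.054  0.099 -0.051] yaw -2.366 q6 2.65 w 75.3 zax [-0.001 -0.    -1.   ]
0 [191.22700587 290.13551003] [588.20197669 229.51462579]
62 [190.13052056 193.72937604] [599.09102792 181.66531932]
68 [190.02137004 184.13254939] [600.19458439 176.81600689]
102 [189.3922788  128.82104327] [606.62603643 148.55454378]
```

View pics/p4.png

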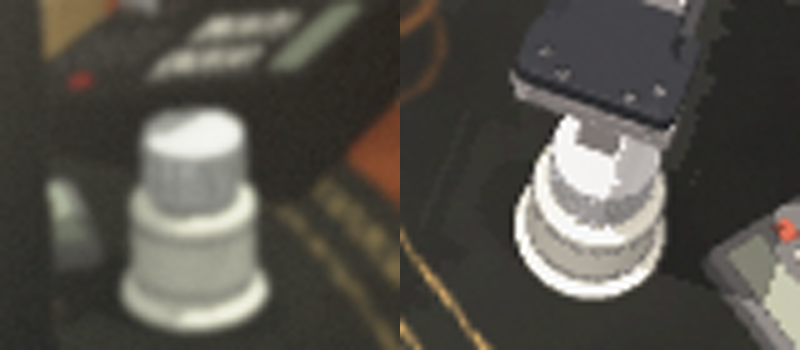

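The picture shows the cap level and seated on the jar. Its top centre is at about (194,133) in the side crop, against roughly 129 predicted for fully home. The gripper is clear.

```bash
python3 -c "
from rig import ctrl; print(ctrl.hand_in())"
```

```text
the job is handed in; nothing more can be done
None
```

The aluminium cap is screwed onto the white jar up to the stop and released, and the job is handed in; no verdict was reported. It took about 19.5 s of the 64 s.

- **Grasp:** I took the rightmost cap and centred it in the fingers by squeezing it twice, at right angles.
- **Finding the thread:** I set it level on the neck and pressed with about 4 N. After 0.17 rad counterclockwise the force vanished and the cap sank to the floor of the thread start.
- **Screwing home:** I turned it 1.22 rad clockwise at about 2 to 4 N. The torque then rose to 0.12–0.185 N m, with about 0.02 N m read just after release. I stopped, eased off and let go. Less the neck's twist, that is about 1.1 rad, within the 1.05–1.28 expected.
- **Forces:** The sideways force reached about 3 N while lining up, and no reading came near 15 N.

**Last checks:** The side and scene pictures show the cap level and seated, with the gripper clear. The cap's top appeared about 3 mm lower than predicted. I put that down to calibration, because the jar's foot also appeared about 2 mm low.

**Not checked:** I did not grip the cap again to confirm the stop. "Home" rests on the torque rise, the angle turned and the height. The arm went only to the cap and the jar, and I took no final picture of the other things on the desk.

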